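# Turn the puppet head to its next painting station

## Robot

A 6-joint arm with a two-finger parallel gripper is mounted at the origin on the work surface. World frame = base frame: x ahead of the robot, y to its left, z up, the work surface at z = 0. Lengths are in m, angles in rad, forces in N, time in s.
With the tool pointing down it reaches from about 0.375 to 0.9 m from the base axis. Payload 3.1 kg.
Tool frame: the origin (TCP) lies midway between the tips of the shut fingers; the grasp point (between the pads) lies 19 mm behind it; z points along the fingers, y is the line along which they close (so a half turn about z gives the same grasp; the last joint's range is limited). The gripper opens to 87 mm and grips with 3 to 60 N. Pads are 19 mm wide; open, the fingers measure 117 mm over their backs; the gripper's body (75 mm by 190 mm) begins 51 mm behind the grasp point.
Start: joints at [1.026, 0.527, 1.433, -0, 1.181, -0.178], TCP at [0.224, 0.583, 0.223] pointing down, gripper open.
Joint ranges: [-3.08, 3.08], [-0.75, 2.2], [0.22, 2.44], [-1.43, 4.57], [0, 2.65], [-2.85, 2.85]. Speed limits (rad/s): [2.79, 2.79, 3.14, 3.14, 3.14, 3.14].

## Interface

Orientations are given as a unit quaternion [x, y, z, w].
In Python, from rig import robot gives the robot as it stands. The module is installed in compiled form; this text tells all that it offers.
- The arm moves only by the tool play_rows, never from a script. Its arguments are lists of equal length, an entry for each row: "gripper": the closure, from -1 (fully open) to 1 (shut); "delta_pos": the shift along the tool's x, y, z in cm, a list of three; "turn": the turn, a rotation vector about the tool's x, y, z in rad, a list of three. A call has 1 to 12 rows; each row is the pose to reach, as a shift and turn from the pose commanded when the call began, along the tool's axes at that moment; what a row does not reach only later rows make up. A row lasts 1/8 s, in which the tool goes at most 62.5 mm and 10.7 degrees, less where a joint would pass 70% of its speed; a pose out of reach is approached as far as the arm can. A call with a gripper value outside its range is refused whole. The fingers move at their own pace and stop on an object; "squeeze" is the grip in N (left out, the last holds). Time passes only in rows, so rows that repeat a pose let the fingers close. It gives the time, the measured TCP pose, the force, the opening and the grip force at its end, in the units of the state.
- robot.get_obs(): the state, without advancing time (a new reading comes with each control period).
- robot.camera(name): name is "scene" or "top" or "wrist"; returns a dict with "color" (384x512x3 uint8, red, green, blue), "vfov" (degrees; the focal length in pixels is half the picture's height over the tangent of half this angle, whatever the lens; pixels are square), "cx", "cy" (the principal point, pixels), "R" (3x3) and "t" (3): a world point X has camera coordinates R X + t. Camera axes: x right, y down, z forward; pixel columns grow to the right and rows downward; lengths in m; the calibration is good to about 2 mm. The wrist camera is an equidistant fisheye: a pixel r from the principal point sees the ray r / f radians off the axis. A picture is of the moment at which its call begins. There is no depth.
- robot.hand_in(): hands the job in; it is judged then, once.
The state is a dict: "time": time; "q": joint angles; "joint_velocities": joint speeds; "joint_torque": joint torques, N m; "position": TCP position; "tool_rot": TCP orientation; "ft_force": force on the tool from outside, world axes, zero at the start; "moment": the same for the moment, N m; "grip_width": finger opening in m; "grip_force": force on a finger pad.
Only numpy, scipy, OpenCV 4.12 (cv2) and the standard library are available. Lean on these libraries where they do the work, as an engineer would, in place of code of your own. Each camera call takes 0.05 s, during which the arm holds its last target. There are 200 camera calls.

## Task

The puppet head has to be turned on its indexing turntable so that the arm with the red plunger stands at the yellow disc: pull the black lock knob out to its stop, lift the sprung red plunger clear of its hole, swing the arm round, let the plunger drop fully home in the hole beside the yellow disc, then push the lock knob fully home again. The paint is wet, so do not touch the head or its hat with any part of the robot, and do not shift or knock over the bottle, jar, mug or banana standing around.

Things in the scene. Friction and masses are not known exactly. Their poses are not given: they have to be found in the camera images.
- turntable: Fixed grey round plinth, 340 mm diameter, 40 mm high. Origin: centre of its underside, on the vertical turning axis; z up; -x points to the lock knob on its front, where a steel block (50 mm wide, 38 mm high) reaches 187 mm from the axis. Index holes (dark, 14 mm wide, 12 mm deep) lie in its top 135 mm from the axis, at 0, +-0.45 and +-0.9 rad from the lock's direction.
- turret (a joint): Turning angle (rad, anticlockwise from above) of the wooden disc (170 mm diameter, top at 58 mm), the puppet on it and the aluminium arm (32 mm wide, top at 57 mm, tip 149 mm from the axis) with the plunger. 0 = arm above the lock, where it starts; stops at +-1.0; stations 0, +-0.45, +-0.9. Light friction; turns only with the plunger lifted 12 mm and the lock out.
- plunger (a joint): Lift of the plunger, m: 0 = pin fully home in a hole, 0.018 = top stop; about 0.012 when the pin rides on the plinth between holes. A spring pushes it down with 5 N at home, 9.5 N at the top.
- plunger_knob (a point): Centre of the red plunger knob: upright cylinder 26 mm diameter, 26 mm tall, 135 mm from the turning axis, centre 91 mm above the table when home; moves with plunger and arm. Below it a 20 mm diameter sleeve stands on the arm, up to 73 mm. The hat's brim hangs just above, so take it with the tool leaning outward, about 25 to 45 degrees.
- lock (a joint): Travel of the lock slide, m: 0 = pushed home (bolt engaged), 0.024 = pulled out to its stop (disc free). Friction of about 4 N keeps it where it is left. The bolt enters only when the plunger is at a station.
- lock_knob (a point): Centre of the black lock knob: lying cylinder 26 mm diameter, 24 mm long, axis along the slide (turntable -x, horizontal), 30 mm above the table, 210 mm from the turntable axis when home, 234 mm when out. On a 10 mm rod.
- puppet: Puppet head with wet paint, fixed on the turning disc: neck 60 mm diameter, checked collar 104 mm diameter up to 69 mm above the table, ball head 150 mm diameter centred at 155 mm, green hat brim 250 mm diameter at 200 to 206 mm, crown 132 mm diameter up to 260 mm. Origin on the turning axis at table height; nose points along the arm. Not to be touched.
- mark_yellow: Yellow disc 19 mm diameter, 2 mm thick, fixed on the plinth's top 158 mm from the axis, radially outside the hole that is wanted. Origin: centre of its underside. 23 mm horizontally from the plunger knob's axis when the plunger is there.
- mark_blue: Blue disc like the yellow one, beside another hole (not wanted).
- mark_green: Green disc, beside another hole (not wanted).
- mark_white: White disc, beside another hole (not wanted).
- glue: Bystander: white glue bottle, 56 mm diameter, 190 mm tall, upright. Origin: centre of its underside.
- paint_jar: Bystander: paint jar with blue lid, 60 mm diameter, 70 mm tall. Origin: centre of its underside.
- water_mug: Bystander: blue mug, 76 mm diameter, 90 mm tall, handle to its +y. Origin: centre of its underside.
- banana: Bystander: lying banana, about 200 mm long along its x axis, 34 mm thick. Origin: its middle, at table height.

How it is judged:
By the outcome, as a careful person would: the job done as asked, in the order asked, and still so for the second after the job is handed in, with the robot touching nothing.
It also fails if it takes over 54 s, if anything falls off the work surface, if the arm or the gripper's body presses on something with over 40 N, if the wrist force passes 120 N, or if a joint passes its speed limit or range.

## Working session

There is one attempt and no reset: what is moved stays moved. The work goes in short steps, Python scripts to look and compute and a tool call to move; the robot and the scene stay as the last step left them, time stands still between calls to the robot, and variables do not carry over. Pictures are saved under pics/ and viewed, at most 10 in all, crops included, and the job is handed in when it is done.

Besides the shell and the picture viewer there is one more tool, called after "Request:" by a JSON object that holds its "method" and its "body", one argument or row to a line. play_rows: Moves the arm, as the interface text tells. Its arguments: {"type":"object","properties":{"gripper":{"type":"array","items":{"type":"number"}},"delta_pos":{"type":"array","items":{"type":"array","items":{"type":"number"}}},"turn":{"type":"array","items":{"type":"array","items":{"type":"number"}}},"squeeze":{"type":"number"}},"required":["gripper","delta_pos","turn"]}

```bash
mkdir -p pics
python3 - <<'E'
from rig import robot
import cv2,pickle
d={}
for n in("scene","top","wrist"):
    c=robot.camera(n);d[n]=c;cv2.imwrite(f"pics/{n}0.png",c["color"][:,:,::-1])
    print(n,c["vfov"],c["cx"],c["cy"],(-c["R"].T@c["t"]).round(3),c["R"][2].round(2))
pickle.dump(d,open("c0.pkl","wb"))
o=robot.get_obs();print(o)
E
```

```text
scene 45.66848794499677 255.41324694543854 191.42621271134269 [0.856 0.47  1.004] [-0.26 -0.4  -0.88]
top 57.18690240074417 253.36752071643156 191.28132781250372 [0.417 0.026 1.074] [ 0.14 -0.   -0.99]
wrist 65.70646984690485 248.12871414242284 196.09281387115823 [0.155 0.61  0.384] [ 0.25 -0.1  -0.96]
{'time': 0.15, 'q': array([ 1.02552321e+00,  5.28247724e-01,  1.43357903e+00, -9.65971847e-08,
        1.18138842e+00, -1.78486082e-01]), 'joint_velocities': array([-0.00094211, -0.00292554, -0.00369026,  0.0008317 ,  0.00044745,
        0.00090989]), 'joint_torque': array([ 1.32257155e-03, -4.40431452e+01, -1.76842332e+01,  6.33372646e-02,
        5.52380027e-02, -9.22406616e-05]), 'position': array([0.22381507, 0.58297061, 0.22180865]), 'tool_rot': array([ 1.82367150e-01,  9.83230169e-01, -7.58731960e-04, -2.87170430e-04]), 'ft_force': array([ 0.54630323, -0.8186571 , -0.09879354]), 'moment': array([0.01933293, 0.01930736, 0.03085002]), 'grip_force': 0.0, 'grip_width': 0.0873436699476242}
```

View pics/scene0.png

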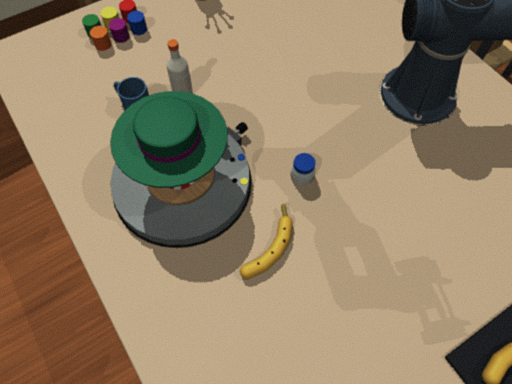

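View pics/top0.png

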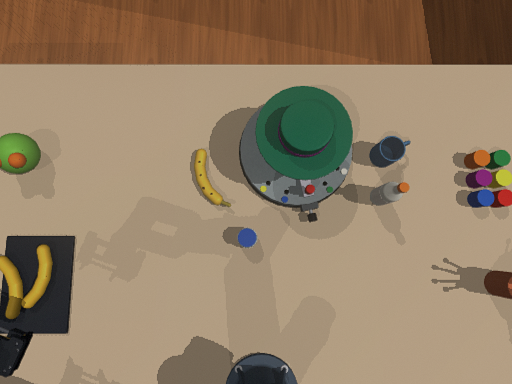

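Run:
```python
import cv2
a=cv2.imread("pics/top0.png")[75:255,180:430]
b=cv2.imread("pics/scene0.png")[30:290,90:330]
cv2.imwrite("pics/t1.png",cv2.resize(a,None,fx=3.2,fy=3.2,interpolation=cv2.INTER_CUBIC))
cv2.imwrite("pics/s1.png",cv2.resize(b,None,fx=2.3,fy=2.3,interpolation=cv2.INTER_CUBIC))
```

```text
(no output)
```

View pics/t1.png

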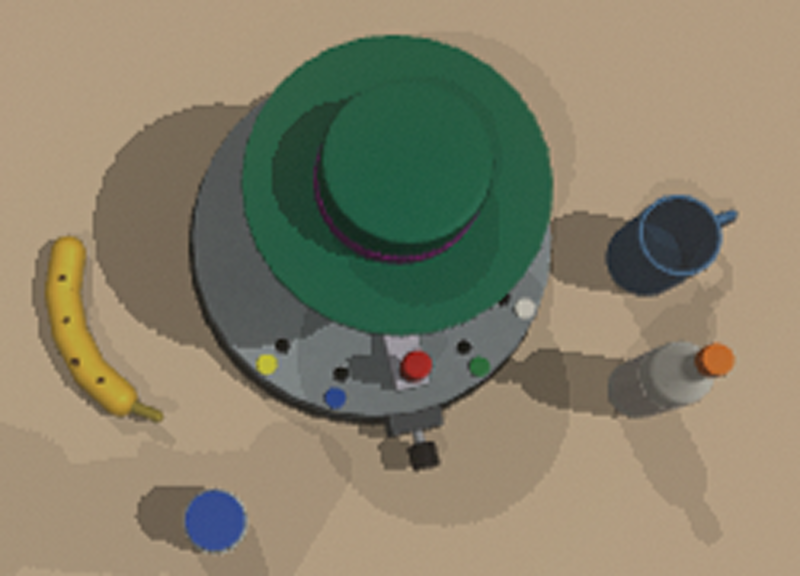

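View pics/s1.png

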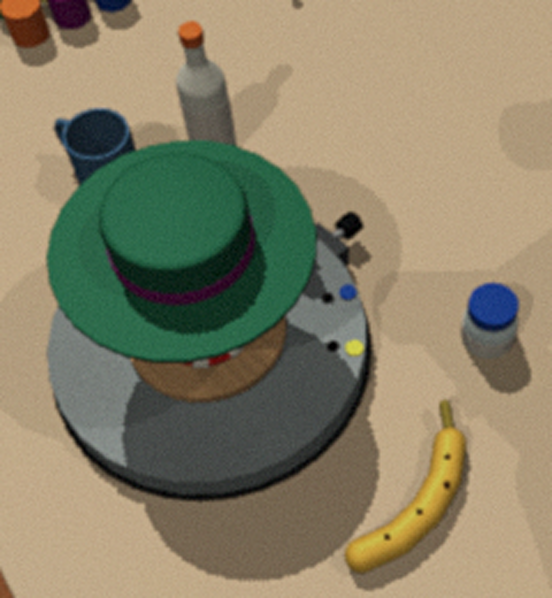

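```bash
cat > h.py <<'E'
import numpy as np,pickle
from scipy.optimize import least_squares
C=pickle.load(open("c0.pkl","rb"))
def proj(c,X):
    p=c["R"]@X+c["t"];f=192/np.tan(np.radians(c["vfov"]/2))
    return np.array([c["cx"]+f*p[0]/p[2],c["cy"]+f*p[1]/p[2]])
def back(c,uv,z):
    f=192/np.tan(np.radians(c["vfov"]/2))
    d=c["R"].T@np.array([(uv[0]-c["cx"])/f,(uv[1]-c["cy"])/f,1]);o=-c["R"].T@c["t"]
    return (o+d*(z-o[2])/d[2])
T=lambda u,v:np.array([180+(u+.5)/3.2-.5,75+(v+.5)/3.2-.5])
S=lambda u,v:np.array([90+(u+.5)/2.3-.5,30+(v+.5)/2.3-.5])
E
python3 - <<'E'
from h import *
# (radius, angle, z, cam, px)
D=[(.158,-.9,.042,'top',T(266,364)),(.158,-.45,.042,'top',T(335,398)),(.158,.45,.042,'top',T(479,367)),(.158,.9,.042,'top',T(525,309)),
(.135,-.9,.04,'top',T(282,345)),(.135,-.45,.04,'top',T(341,373)),(.135,.45,.04,'top',T(464,347)),(.135,0,.104,'top',T(417,363)),(.21,0,.033,'top',T(424,456)),
(.158,-.9,.042,'scene',S(355,347)),(.158,-.45,.042,'scene',S(348,293)),(.135,-.9,.04,'scene',S(332,346)),(.135,-.45,.04,'scene',S(327,298)),(.21,0,.033,'scene',S(349,225))]
def res(p,full=0):
    r=[]
    for R,a,z,c,px in D:
        b=p[2]+np.pi+a
        r.append(proj(C[c],np.array([p[0]+R*np.cos(b),p[1]+R*np.sin(b),z]))-px)
    return np.array(r) if full else np.ravel(r)
for cs in('top','scene',None):
    D0=D; 
    if cs: D=[d for d in D if d[3]==cs]
    s=least_squares(res,[.6,-.05,0]);print(cs,s.x.round(4)); 
    D=D0
print(res(s.x,1).round(1))
p=s.x;np.save("tt.npy",p)
for R,a,n in[(.135,0,'plunger'),(.135,-.9,'target'),(.21,0,'lock')]:
    b=p[2]+np.pi+a;print(n,(p[:2]+R*np.array([np.cos(b),np.sin(b)])).round(4))
print('jar',back(C['top'],T(215,520),.07).round(3),'mug',back(C['top'],T(680,235),.09).round(3),'glue',back(C['top'],T(716,360),.19).round(3))
for u in[(68,245),(65,320),(85,370),(125,400),(160,415)]:print('ban',back(C['top'],T(*u),.017).round(3))
E
```

```text
top [ 0.6965 -0.1075  0.2138]
scene [ 0.6997 -0.1035  0.2076]
None [ 0.6977 -0.1071  0.2036]
[[-0.3 -0.8]
 [-0.6 -0.7]
 [-0.4 -0.2]
 [-0.2 -0. ]
 [-0.4 -0.6]
 [-0.7 -0.2]
 [-0.7  0.1]
 [-0.7  0.1]
 [-1.1 -0.8]
 [-0.5 -0.9]
 [-0.1 -1.8]
 [ 0.1 -1.1]
 [ 0.3 -1. ]
 [ 0.1 -1.3]]
plunger [ 0.5655 -0.1344]
target [ 0.5941 -0.0205]
lock [ 0.492  -0.1496]
jar [0.43 0.04 0.07] mug [ 0.685 -0.378  0.09 ] glue [ 0.555 -0.36   0.19 ]
ban [0.694 0.183 0.017]
ban [0.62  0.184 0.017]
ban [0.572 0.164 0.017]
ban [0.543 0.126 0.017]
ban [0.529 0.093 0.017]
```

```bash
cat >> h.py <<'E'
from scipy.spatial.transform import Rotation as Ro
def pose(r,ang,z,tilt):
    "TCP pose with grasp point at radius r, station angle ang, height z, leaning outward by tilt deg"
    p=np.load("tt.npy");b=p[2]+np.pi+ang
    out=np.array([np.cos(b),np.sin(b),0]);up=np.array([0,0,1.]);t=np.radians(tilt)
    zt=-np.sin(t)*out-np.cos(t)*up; xt=np.cos(t)*out-np.sin(t)*up
    M=np.c_[xt,np.cross(zt,xt),zt]
    g=np.r_[p[:2],0]+r*out+z*up
    return g+.019*zt,M
def delta(cur,tgt):
    return (cur[1].T@(tgt[0]-cur[0])*100).round(2).tolist(), Ro.from_matrix(cur[1].T@tgt[1]).as_rotvec().round(3).tolist()
def meas():
    from rig import robot
    o=robot.get_obs();return o["position"],Ro.from_quat(o["tool_rot"]).as_matrix()
E
python3 - <<'E'
from h import *
print(delta(meas(),pose(.225,0,.13,25)))
E
```

```text
([-50.72, -59.12, 10.98], [-0.126, -0.425, -0.561])
```

Request:
{"method": "play_rows", "body": {
  "gripper": [-1,-1,-1,-1,-1,-1,-1,-1,-1,-1,-1,-1],
  "delta_pos": [
    [-50.7,-59.1,7],
    [-50.7,-59.1,7],
    [-50.7,-59.1,7],
    [-50.7,-59.1,7],
    [-50.7,-59.1,7],
    [-50.7,-59.1,7],
    [-50.7,-59.1,7],
    [-50.7,-59.1,7],
    [-50.7,-59.1,7],
    [-50.7,-59.1,7],
    [-50.7,-59.1,7],
    [-50.7,-59.1,7]
  ],
  "turn": [
    [-0.126,-0.425,-0.561],
    [-0.126,-0.425,-0.561],
    [-0.126,-0.425,-0.561],
    [-0.126,-0.425,-0.561],
    [-0.126,-0.425,-0.561],
    [-0.126,-0.425,-0.561],
    [-0.126,-0.425,-0.561],
    [-0.126,-0.425,-0.561],
    [-0.126,-0.425,-0.561],
    [-0.126,-0.425,-0.561],
    [-0.126,-0.425,-0.561],
    [-0.126,-0.425,-0.561]
  ],
  "squeeze": 30
}}

```text
time: 1.65
position: [0.4004, 0.0903, 0.1717]
tool_rot: [-0.1, 0.972, 0.024, 0.21]
ft_force: [0.7, 0.1, 0.7]
grip_width: 0.087
grip_force: 0.0
```

Run:
```python
from h import *
from rig import robot
import cv2
print(delta(meas(),pose(.225,0,.13,25)),delta(meas(),pose(.211,0,.030,25)))
c=robot.camera("wrist");pickle.dump(c,open("w1.pkl","wb"));cv2.imwrite("pics/w1.png",c["color"][:,:,::-1])
o=robot.get_obs();print(o["time"],o["q"].round(2),o["position"])
```

```text
([-0.68, -25.38, 6.64], [0.005, -0.01, 0.0]) ([2.18, -25.43, 16.33], [0.005, -0.01, 0.0])
1.7 [-0.19  0.26  2.32  0.79  0.22 -2.7 ] [0.40436497 0.08569566 0.1721473 ]
```

View pics/w1.png

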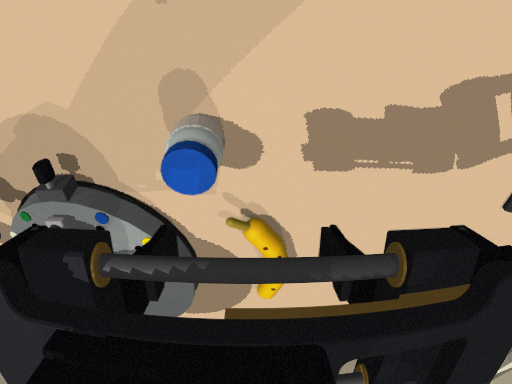

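Run:
```python
from h import *
from rig import robot
o=robot.get_obs();pickle.dump([(o["q"],o["position"],o["tool_rot"])],open("kin.pkl","wb"))
q0=[1.02552321e+00,5.28247724e-01,1.43357903,-0,1.18138842,-1.78486082e-01];r0=Ro.from_quat([.182367150,.983230169,-7.587e-4,-2.87e-4])
def F(q,s4,s6,s5=1):return Ro.from_euler('z',q[0])*Ro.from_euler('y',q[1]+q[2])*Ro.from_euler('z',s4*q[3])*Ro.from_euler('y',s5*q[4])*Ro.from_euler('z',s6*q[5])
for s4 in(1,-1):
  for s6 in(1,-1):
    K=F(q0,s4,s6).inv()*r0
    print(s4,s6,((F(o["q"],s4,s6)*K).inv()*Ro.from_quat(o["tool_rot"])).magnitude())
print(o["q"],o["position"])
print(delta(meas(),pose(.222,0,.10,10)))
```

```text
1 1 4.2803748936855204e-07
1 -1 1.2362096938040863
-1 1 1.576362554318378
-1 -1 2.7920607192450215
[-0.18534712  0.26148257  2.31979499  0.78818131  0.22227167 -2.70197391] [0.40436497 0.08569566 0.1721473 ]
([1.08, -24.79, 9.54], [-0.002, 0.256, -0.001])
```

Request:
{"method": "play_rows", "body": {
  "gripper": [-1,-1,-1,-1,-1,-1,-1,-1],
  "delta_pos": [
    [1.1,-24.8,9.5],
    [1.1,-24.8,9.5],
    [1.1,-24.8,9.5],
    [1.1,-24.8,9.5],
    [1.1,-24.8,9.5],
    [1.1,-24.8,9.5],
    [1.1,-24.8,9.5],
    [1.1,-24.8,9.5]
  ],
  "turn": [
    [0,0.256,0],
    [0,0.256,0],
    [0,0.256,0],
    [0,0.256,0],
    [0,0.256,0],
    [0,0.256,0],
    [0,0.256,0],
    [0,0.256,0]
  ]
}}

```text
time: 2.7
position: [0.4784, -0.144, 0.0798]
tool_rot: [-0.102, 0.991, 0.011, 0.084]
ft_force: [-1.2, 0.2, -0.2]
grip_width: 0.0869
grip_force: 0.0
```

```bash
cat > kin.py <<'E'
from h import *
R0=Ro.from_quat([.182367150,.983230169,-7.587e-4,-2.87e-4])
q0=np.array([1.02552321e+00,5.28247724e-01,1.43357903,-0,1.18138842,-1.78486082e-01])
def A(q):
    r1=Ro.from_euler('z',q[0]);r2=r1*Ro.from_euler('y',q[1]);r3=r2*Ro.from_euler('y',q[2]);r4=r3*Ro.from_euler('z',q[3]);r5=r4*Ro.from_euler('y',q[4]);r6=r5*Ro.from_euler('z',q[5]);return r1,r2,r3,r5,r6
K=A(q0)[4].inv()*R0
# links: r1*(a,s,h) + r2*(0,0,L1) + r3*(e,0,L2) + r5*(0,0,d)
def fk(q,P):
    r1,r2,r3,r5,r6=A(q)
    return r1.apply([P[0],P[1],P[2]])+r2.apply([0,0,P[3]])+r3.apply([P[4],0,P[5]])+r5.apply([0,0,P[6]]),(r6*K).as_matrix()
E
python3 - <<'E'
from kin import *
from rig import robot
k=pickle.load(open("kin.pkl","rb"));o=robot.get_obs();k.append((o["q"],o["position"],o["tool_rot"]))
k.append((q0,np.array([0.22381507,0.58297061,0.22180865]),None))
pickle.dump(k,open("kin.pkl","wb"))
f=lambda P:np.concatenate([fk(q,P)[0]-p for q,p,_ in k]+[1e-3*(P-[0,.1,.3,.4,0,.4,.2])])
s=least_squares(f,[0,.1,.3,.4,0,.4,.2]);print(s.x.round(4),f(s.x)[:9].round(4));np.save("P.npy",s.x)
print(o["time"],o["q"].round(2),o["position"],delta(meas(),pose(.222,0,.10,10)))
E
```

```text
[0.     0.111  0.2742 0.588  0.1141 0.3917 0.3055] [ 0. -0. -0. -0. -0.  0. -0.  0.  0.]
2.7 [-0.6   0.57  1.98  0.26  0.5  -2.6 ] [ 0.47844519 -0.1440026   0.07978843] ([-0.37, -0.82, -0.09], [0.006, -0.006, 0.002])
```

```bash
cat >> kin.py <<'E'
P=np.load("P.npy")
lo=np.array([-3.08,-.75,.22,-1.43,0,-2.85]);hi=np.array([3.08,2.2,2.44,4.57,2.65,2.85])
def ik(T,q,roll=0):
    M=T[1]@Ro.from_euler('z',roll).as_matrix()
    f=lambda q:np.r_[(fk(q,P)[0]-T[0])*5,Ro.from_matrix(fk(q,P)[1].T@M).as_rotvec()]
    s=least_squares(f,np.clip(q,lo+.01,hi-.01),bounds=(lo,hi));return s.x,np.abs(s.fun).max()
E
python3 - <<'E'
from kin import *
from rig import robot
q1=robot.get_obs()["q"]
for roll,qs in((0,q1),(np.pi,q1+[0,0,0,0,0,np.pi])):
  for a in[(.211,0,.03,10),(.236,0,.03,10)]: print('lock',a,*[x.round(2) for x in ik(pose(*a),qs,roll)])
  for t in(28,35,42):
    q=qs
    for an in(0,-.2,-.45,-.7,-.9):
      q,e=ik(pose(.135,an,.106,t),q,roll);print(t,an,q.round(2),round(e,3))
E
```

```text
lock (0.211, 0, 0.03, 10) [-0.58  0.72  1.97  0.37  0.35 -2.7 ] 0.0
lock (0.236, 0, 0.03, 10) [-0.63  0.72  2.02  0.43  0.31 -2.81] 0.0
28 0 [-0.54  0.6   1.9   0.65  0.41 -2.85] 0.102
28 -0.2 [-0.48  0.6   1.98  0.86  0.25 -2.85] 0.05
28 -0.45 [-0.35  0.61  2.03  1.19  0.05 -2.85] 0.002
28 -0.7 [-0.28  0.62  2.02  0.53  0.   -1.9 ] 0.106
28 -0.9 [-0.24  0.63  2.    0.56  0.   -1.73] 0.216
35 0 [-0.53  0.59  1.91  0.69  0.38 -2.85] 0.201
35 -0.2 [-0.46  0.59  1.99  0.89  0.22 -2.85] 0.151
35 -0.45 [-0.33  0.6   2.03  1.21  0.01 -2.85] 0.1
35 -0.7 [-0.28  0.61  2.01  1.47  0.   -2.85] 0.108
35 -0.9 [-0.24  0.62  2.    1.58  0.   -2.76] 0.221
42 0 [-0.52  0.59  1.91  0.72  0.36 -2.85] 0.301
42 -0.2 [-0.44  0.58  1.99  0.92  0.19 -2.85] 0.252
42 -0.45 [-0.32  0.59  2.02  1.2   0.   -2.83] 0.204
42 -0.7 [-0.28  0.6   2.01  1.46  0.   -2.85] 0.208
42 -0.9 [-0.25  0.61  1.99  1.61  0.   -2.82] 0.233
lock (0.211, 0, 0.03, 10) [-0.58  0.72  1.97  0.37  0.35  0.44] 0.0
lock (0.236, 0, 0.03, 10) [-0.63  0.72  2.02  0.43  0.31  0.34] 0.0
28 0 [-0.6   0.62  1.97  1.07  0.39 -0.21] 0.0
28 -0.2 [-0.5   0.61  2.02  1.27  0.24 -0.14] 0.0
28 -0.45 [-0.35  0.61  2.03  1.25  0.05  0.22] 0.0
28 -0.7 [-0.2   0.62  1.97 -1.02  0.16  2.85] 0.004
28 -0.9 [-0.11  0.63  1.87 -0.78  0.35  2.85] 0.037
35 0 [-0.65  0.65  2.04  1.53  0.45 -0.71] 0.0
35 -0.2 [-0.54  0.64  2.1   2.    0.33 -0.91] 0.0
35 -0.45 [-0.36  0.64  2.11  2.85  0.23 -1.38] 0.0
35 -0.7 [-0.18  0.65  2.05  4.07  0.23 -2.22] 0.0
35 -0.9 [-0.06  0.67  1.97  4.57  0.34 -2.46] 0.023
42 0 [-0.7   0.69  2.1   1.83  0.58 -1.06] 0.0
42 -0.2 [-0.58  0.69  2.18  2.32  0.52 -1.27] 0.0
42 -0.45 [-0.37  0.69  2.19  2.97  0.48 -1.5 ] 0.0
42 -0.7 [-0.15  0.69  2.11  3.71  0.43 -1.84] 0.0
42 -0.9 [-0.02  0.71  2.    4.36  0.46 -2.21] 0.0
```

```bash
cat >> h.py <<'E'
_pose=pose
def pose(r,ang,z,tilt,off=0,roll=0):
    "off: extra azimuth of the tool about the vertical through the grasp point"
    T=_pose(r,ang,z,tilt); g=T[0]-.019*T[1][:,2]
    M=Ro.from_euler('z',off).as_matrix()@T[1]
    return g+.019*M[:,2],M@Ro.from_euler('z',roll).as_matrix()
E
python3 - <<'E'
from kin import *
from rig import robot
q1=robot.get_obs()["q"]+[0,0,0,0,0,np.pi]
for t in(35,40,44):
  for off in(-.3,0,.3,.5):
    q=q1;m=9;em=0;dm=0
    q,e=ik(pose(.135,0,.091,t,off,np.pi),q)
    for an in np.linspace(0,-.9,10):
      qq,e=ik(pose(.135,an,.106,t,off,np.pi),q);dm=max(dm,abs(qq-q).max());q=qq;m=min(m,(q-lo).min(),(hi-q).min());em=max(em,e)
      if an==0:qa=q
    print(t,off,round(m,2),round(em,3),round(dm,2),qa.round(2),q.round(2))
E
```

```text
35 -0.3 0.0 0.129 0.48 [-0.55  0.64  2.09  2.09  0.3  -0.92] [-0.01  0.71  1.97  4.57  0.47 -2.17]
35 0 0.0 0.023 0.5 [-0.65  0.65  2.04  1.53  0.45 -0.71] [-0.06  0.67  1.97  4.57  0.34 -2.46]
35 0.3 0.18 0.0 0.58 [-0.71  0.66  1.95  1.16  0.63 -0.65] [-0.16  0.65  2.02  3.95  0.19 -2.18]
35 0.5 0.17 0.0 0.46 [-0.72  0.68  1.88  0.98  0.75 -0.65] [-0.23  0.65  2.05  3.02  0.17 -1.48]
40 -0.3 0.0 0.098 0.34 [-0.58  0.68  2.14  2.35  0.43 -1.21] [ 0.03  0.73  1.96  4.57  0.56 -2.15]
40 0 0.12 0.0 0.36 [-0.69  0.68  2.09  1.76  0.53 -0.98] [-0.03  0.69  1.98  4.45  0.42 -2.31]
40 0.3 0.27 0.0 0.37 [-0.75  0.69  1.99  1.31  0.68 -0.83] [-0.14  0.68  2.07  3.65  0.33 -1.86]
40 0.5 0.29 0.0 0.31 [-0.76  0.71  1.9   1.09  0.8  -0.8 ] [-0.23  0.68  2.11  3.07  0.34 -1.53]
44 -0.3 0.0 0.074 0.3 [-0.6   0.71  2.18  2.47  0.56 -1.35] [ 0.06  0.75  1.95  4.57  0.64 -2.12]
44 0 0.22 0.0 0.31 [-0.71  0.71  2.12  1.89  0.62 -1.14] [-0.01  0.72  2.01  4.28  0.51 -2.13]
44 0.3 0.23 0.0 0.3 [-0.78  0.72  2.01  1.41  0.74 -0.96] [-0.13  0.71  2.11  3.56  0.46 -1.75]
44 0.5 0.25 0.0 0.26 [-0.79  0.73  1.92  1.17  0.85 -0.9 ] [-0.24  0.71  2.15  3.08  0.48 -1.55]
```

Run:
```python
from kin import *
from rig import robot
o=robot.get_obs();q=o["q"]
for t in(0,5):
  for r in(.211,.237):print(t,r,ik(pose(r,0,.03,t),q)[0].round(2))
print(delta(meas(),pose(.212,0,.07,5)),delta(meas(),pose(.212,0,.031,5)))
```

```text
0 0.211 [-0.51  0.74  1.86 -0.    0.55 -2.29]
0 0.237 [-0.55  0.72  1.92 -0.    0.5  -2.32]
5 0.211 [-0.55  0.73  1.91  0.14  0.44 -2.45]
5 0.237 [-0.59  0.72  1.97  0.16  0.4  -2.51]
([-0.68, -0.84, 3.02], [0.006, 0.082, 0.002]) ([-0.03, -0.86, 6.87], [0.006, 0.082, 0.002])
```

Request:
{"method": "play_rows", "body": {
  "gripper": [-0.6,-0.6,-0.6,-0.6,-0.6,-0.6,-0.6],
  "delta_pos": [
    [-0.7,-0.8,2],
    [-0.6,-0.8,3],
    [-0.4,-0.8,4.5],
    [-0.2,-0.9,6],
    [0,-0.9,6.9],
    [0,-0.9,6.9],
    [0,-0.9,6.9]
  ],
  "turn": [
    [0.006,0.082,0.002],
    [0.006,0.082,0.002],
    [0.006,0.082,0.002],
    [0.006,0.082,0.002],
    [0.006,0.082,0.002],
    [0.006,0.082,0.002],
    [0.006,0.082,0.002]
  ]
}}

```text
time: 3.58
position: [0.4924, -0.152, 0.0115]
tool_rot: [-0.101, 0.994, 0.004, 0.044]
ft_force: [-0.1, -0.4, -0.0]
grip_width: 0.0694
grip_force: 0.0
```

Run:
```python
from h import *
from rig import robot
import cv2
print(delta(meas(),pose(.212,0,.031,5)))
c=robot.camera("wrist");pickle.dump(c,open("w2.pkl","wb"));cv2.imwrite("pics/w2.png",c["color"][:,:,::-1])
```

```text
([0.02, 0.25, -0.06], [-0.001, 0.001, -0.002])
```

View pics/w2.png

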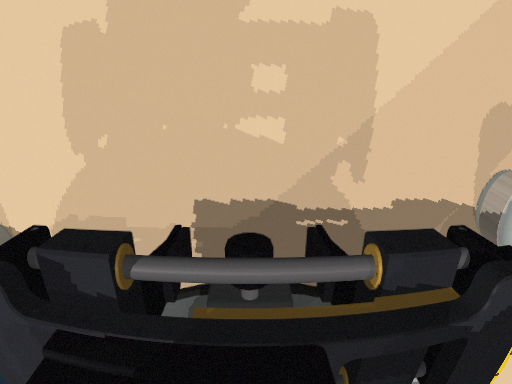

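Request:
{"method": "play_rows", "body": {
  "gripper": [1,1,1,1,1,1],
  "delta_pos": [
    [0,0,0],
    [0,0,0],
    [0,0,0],
    [0,0,0],
    [0,0,0],
    [0,0,0]
  ],
  "turn": [
    [0,0,0],
    [0,0,0],
    [0,0,0],
    [0,0,0],
    [0,0,0],
    [0,0,0]
  ],
  "squeeze": 30
}}

```text
time: 4.38
position: [0.4924, -0.1517, 0.0115]
tool_rot: [-0.101, 0.994, 0.004, 0.044]
ft_force: [0.3, 1.0, -0.0]
grip_width: 0.0253
grip_force: 30.0
```

Request:
{"method": "play_rows", "body": {
  "gripper": [1,1,1,1,1,1,1],
  "delta_pos": [
    [0.5,0,-0.04],
    [1,0,-0.09],
    [1.5,0,-0.13],
    [2,0,-0.17],
    [2.3,0,-0.2],
    [2.5,0,-0.22],
    [2.5,0,-0.22]
  ],
  "turn": [
    [0,0,0],
    [0,0,0],
    [0,0,0],
    [0,0,0],
    [0,0,0],
    [0,0,0],
    [0,0,0]
  ]
}}

```text
time: 5.25
position: [0.4701, -0.1568, 0.0116]
tool_rot: [-0.1, 0.994, 0.003, 0.045]
ft_force: [11.6, 9.5, -4.4]
grip_width: 0.0252
grip_force: 30.0
```

Request:
{"method": "play_rows", "body": {
  "gripper": [1,1,1,1],
  "delta_pos": [
    [0.1,0.1,0],
    [0.2,0.15,0],
    [0.3,0.15,0],
    [0.3,0.15,0]
  ],
  "turn": [
    [0,0,0],
    [0,0,0],
    [0,0,0],
    [0,0,0]
  ]
}}

```text
time: 5.75
position: [0.47, -0.157, 0.0116]
tool_rot: [-0.1, 0.994, 0.002, 0.048]
ft_force: [20.2, 13.4, -8.3]
grip_width: 0.0248
grip_force: 29.9
```

Request:
{"method": "play_rows", "body": {
  "gripper": [-0.5,-0.5,-0.5,-0.5,-0.5,-0.5,-0.5,-0.5],
  "delta_pos": [
    [-0.2,0,0],
    [-0.2,0,0],
    [-0.2,0,0],
    [0,0,-3],
    [1,0,-8],
    [3,0,-14],
    [4,0,-18],
    [4,0,-18]
  ],
  "turn": [
    [0,0,0],
    [0,0,0],
    [0,0,0],
    [0,0,0],
    [0,0,0],
    [0,0,0],
    [0,0,0],
    [0,0,0]
  ]
}}

```text
time: 6.75
position: [0.4101, -0.1682, 0.1896]
tool_rot: [-0.1, 0.994, 0.002, 0.046]
ft_force: [0.2, -1.5, -0.2]
grip_width: 0.0656
grip_force: 0.0
```

Run:
```python
import numpy as np
np.save("tt.npy",[.6970,-.1071,.214])
from kin import *
from rig import robot
o=robot.get_obs();print(o["time"],o["q"].round(2),o["position"].round(3))
c=robot.camera("top");f=c["color"][190:240,280:340].astype(int)
import cv2
g=f.sum(2);ys,xs=np.where(g<110);print('dark',xs.mean()+280,ys.mean()+190,len(xs))
r=.234;print('expected out',proj(c,np.array([.697-r*np.cos(.214),-.1071-r*np.sin(.214),.033])),'home',proj(c,np.array([.697-.21*np.cos(.214),-.1071-.21*np.sin(.214),.033])))
cv2.imwrite("pics/t2.png",cv2.resize(c["color"][60:260,200:400,::-1],None,fx=3,fy=3,interpolation=cv2.INTER_CUBIC))
for a in[(.24,0,.17,42,.3,0),(.24,0,.17,42,.3,np.pi)]:
  T=pose(*a);print(ik(T,o["q"]+[0,0,0,0,0,3.14])[0].round(2),delta(meas(),T))
```

```text
6.75 [-0.69  0.31  1.96  0.09  0.81 -2.52] [ 0.41  -0.168  0.19 ]
dark 308.4117647058824 217.85294117647058 34
expected out [313.66745125 224.4050221 ] home [311.76059121 216.45178904]
[-1.    0.52  2.14  1.14  0.82  2.24] ([-6.24, 0.29, 3.8], [-0.131, -0.639, -0.291])
[-1.    0.52  2.14  1.14  0.82 -0.9 ] ([-6.24, 0.29, 3.8], [-0.902, 0.185, 2.704])
```

View pics/t2.png

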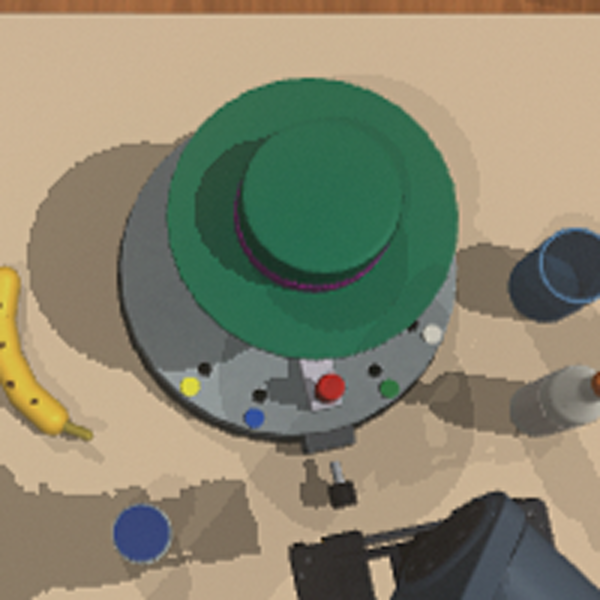

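Run:
```python
from h import *
from rig import robot
import cv2
a=C["top"]["color"];b=robot.camera("top")["color"]
for im in(a,b):
    g=im[200:236,300:328].astype(int).sum(2)
    print("\n".join("".join("#" if v<130 else "+" if v<220 else "." for v in r) for r in g[6:34]));
    w=(g<130);ys,xs=np.where(w);print(xs.mean()+300,ys.mean()+200,len(xs))
up=lambda i:cv2.resize(i,None,fx=5,fy=5,interpolation=cv2.INTER_CUBIC)
t=up(a[211:224,307:319]);s=up(b[205:240,300:330]);m=cv2.matchTemplate(s,t,cv2.TM_CCOEFF_NORMED);_,v,_,l=cv2.minMaxLoc(m);print(v,l[0]/5+300-307,l[1]/5+205-211)
```

```text
#+.+++++++++++.++...........
+#.++++++++++.+++...........
+#+++++.+++.+++++...........
+#++.+++.+..+...............
.#+..+......................
.+++........................
............................
..........+++##+............
........+######+............
.......+#####+##............
.......+#####+##............
........#####+##+...........
........#####+##+...........
........+########...........
.........####+++............
.........++.................
............................
............................
............................
............................
............................
............................
............................
............................
............................
............................
............................
............................
310.7894736842105 214.9298245614035 57
++..........................
++.............++...........
+++.......+.+.+.............
+++..+++.++.................
.#+..+......................
............................
............................
............................
............................
............................
............................
............................
............................
............................
...............+............
...........++####+..........
.........+###+#+#+..........
.........+#####+#+..........
.........+###+++#+..........
..........####+++#+.........
..........####+++#+.........
..........+####+#++.........
...........##++.............
............................
............................
............................
............................
............................
312.7948717948718 222.71794871794873 39
0.981157660484314 1.8000000000000114 7.599999999999994
```

Request:
{"method": "play_rows", "body": {
  "gripper": [-0.5,-0.5,-0.5,-0.5,-0.5,-0.5,-0.5,-0.5,-0.5,-0.5,-0.5,-0.5],
  "delta_pos": [
    [0,0,0],
    [0,0,0],
    [0,0,0],
    [0,0,0],
    [0,0,0],
    [0,0,0],
    [0,0,0],
    [0,0,0],
    [0,0,0],
    [0,0,0],
    [0,0,0],
    [0,0,0]
  ],
  "turn": [
    [-0.06,0.01,0.18],
    [-0.12,0.02,0.36],
    [-0.18,0.04,0.54],
    [-0.24,0.05,0.72],
    [-0.3,0.06,0.9],
    [-0.36,0.07,1.08],
    [-0.42,0.09,1.26],
    [-0.48,0.1,1.44],
    [-0.54,0.11,1.62],
    [-0.6,0.12,1.8],
    [-0.66,0.14,1.98],
    [-0.72,0.15,2.16]
  ]
}}

```text
time: 8.35
position: [0.4098, -0.1667, 0.1854]
tool_rot: [0.795, 0.513, 0.316, -0.074]
ft_force: [-0.2, -0.1, 0.7]
grip_width: 0.0651
grip_force: 0.0
```

Run:
```python
from kin import *
from rig import robot
o=robot.get_obs();print(o["time"],o["q"].round(2),o["position"].round(3))
print(np.abs(fk(o["q"],P)[0]-o["position"]).max())
for a in[(.24,0,.17,42,.3,np.pi)]:
  T=pose(*a);print(ik(T,o["q"])[0].round(2),delta(meas(),T))
```

```text
8.35 [-1.1   0.44  2.05  0.74  1.04 -1.18] [ 0.41  -0.167  0.185]
4.5739193353655505e-06
[-1.    0.52  2.14  1.14  0.82 -0.9 ] ([1.18, 4.2, 5.7], [-0.198, 0.038, 0.564])
```

Request:
{"method": "play_rows", "body": {
  "gripper": [-0.5,-0.5,-0.5,-0.5,-0.5,-0.5],
  "delta_pos": [
    [0.3,1,1.4],
    [0.6,2.1,2.8],
    [1.2,4.2,5.7],
    [1.2,4.2,5.7],
    [1.2,4.2,5.7],
    [1.2,4.2,5.7]
  ],
  "turn": [
    [-0.06,0.01,0.17],
    [-0.12,0.02,0.34],
    [-0.2,0.04,0.56],
    [-0.2,0.04,0.56],
    [-0.2,0.04,0.56],
    [-0.2,0.04,0.56]
  ]
}}

```text
time: 9.1
position: [0.4737, -0.1523, 0.1578]
tool_rot: [0.901, 0.243, 0.348, -0.088]
ft_force: [-0.2, -0.8, -0.5]
grip_width: 0.0655
grip_force: 0.0
```

Run:
```python
from kin import *
from rig import robot
import cv2
o=robot.get_obs();print(o["time"],o["q"].round(2),o["position"].round(3))
T=pose(.135,0,.092,42,.3,np.pi);print(delta(meas(),T))
B=(T[0]-.06*T[1][:,2],T[1]);print(delta(meas(),B))
# red knob refine from top + scene centroid
for n in("top","scene","wrist"):
    c=robot.camera(n);f=c["color"].astype(int);m=((f[...,0]>120)&(f[...,1]<60)&(f[...,2]<70)).astype('uint8')
    k,l,s,ct=cv2.connectedComponentsWithStats(m)
    print(n,[(s[i][4],ct[i].round(1)) for i in range(1,k) if s[i][4]>8])
    if n=="top":print(proj(c,np.array([.697-.135*np.cos(.214),-.1071-.135*np.sin(.214),.100])))
```

```text
9.1 [-1.    0.52  2.14  1.14  0.83 -0.91] [ 0.474 -0.152  0.158]
([2.05, 3.05, 12.67], [0.003, -0.002, 0.013])
([2.06, 3.06, 6.67], [0.003, -0.002, 0.013])
top [(np.int32(52), array([309.6, 188.5])), (np.int32(189), array([504.7, 197.1]))]
[309.51506124 188.55313414]
scene [(np.int32(135), array([126.7,   5. ]))]
wrist [(np.int32(75), array([294.4,  85.8])), (np.int32(54), array([281.4,  90.7])), (np.int32(55), array([312.6,  93.4])), (np.int32(816), array([301.4, 111.8])), (np.int32(20), array([332.1, 100.2])), (np.int32(14), array([310.4, 102.7])), (np.int32(694), array([283.5, 170.6]))]
```

Request:
{"method": "play_rows", "body": {
  "gripper": [-0.5,-0.5,-0.5,-0.5,-0.5,-0.5,-0.5,-0.5],
  "delta_pos": [
    [1,1.5,3],
    [2.05,3.05,6],
    [2.05,3.05,7],
    [2.05,3.05,9],
    [2.05,3.05,11],
    [2.05,3.05,12],
    [2.05,3.05,12.6],
    [2.05,3.05,12.6]
  ],
  "turn": [
    [0,0,0.01],
    [0,0,0.01],
    [0,0,0.01],
    [0,0,0.01],
    [0,0,0.01],
    [0,0,0.01],
    [0,0,0.01],
    [0,0,0.01]
  ]
}}

```text
time: 10.25
position: [0.5758, -0.1291, 0.0785]
tool_rot: [0.902, 0.238, 0.348, -0.09]
ft_force: [0.9, 0.5, 0.2]
grip_width: 0.0653
grip_force: 0.0
```

Run:
```python
from kin import *
from rig import robot
import cv2
o=robot.get_obs();print(o["time"],o["ft_force"])
T=pose(.135,0,.092,42,.3,np.pi);print(delta(meas(),T))
c=robot.camera("wrist");cv2.imwrite("pics/w3.png",c["color"][:,:,::-1])
```

```text
10.25 [0.85637274 0.45945598 0.20817424]
([-0.03, 0.05, 0.05], [0.002, -0.003, 0.002])
```

View pics/w3.png

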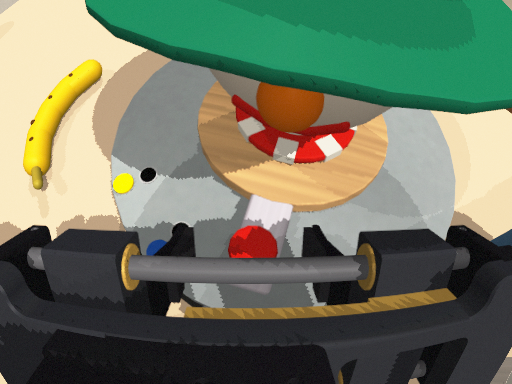

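Request:
{"method": "play_rows", "body": {
  "gripper": [1,1,1,1,1,1],
  "delta_pos": [
    [0,0,0],
    [0,0,0],
    [0,0,0],
    [0,0,0],
    [0,0,0],
    [0,0,0]
  ],
  "turn": [
    [0,0,0],
    [0,0,0],
    [0,0,0],
    [0,0,0],
    [0,0,0],
    [0,0,0]
  ],
  "squeeze": 40
}}

```text
time: 11.05
position: [0.5763, -0.1295, 0.0785]
tool_rot: [0.902, 0.238, 0.348, -0.09]
ft_force: [0.9, -0.8, 1.0]
grip_width: 0.0249
grip_force: 40.0
```

Run:
```python
from kin import *
c=meas();print((c[1].T@[0,0,1.6]).round(2))
```

```text
[ 1.07  0.01 -1.19]
```

Lift 16 mm straight up.

Request:
{"method": "play_rows", "body": {
  "gripper": [1,1,1,1,1,1],
  "delta_pos": [
    [0.27,0,-0.3],
    [0.54,0,-0.6],
    [0.8,0,-0.9],
    [1.07,0,-1.19],
    [1.07,0,-1.19],
    [1.07,0,-1.19]
  ],
  "turn": [
    [0,0,0],
    [0,0,0],
    [0,0,0],
    [0,0,0],
    [0,0,0],
    [0,0,0]
  ]
}}

```text
time: 11.8
position: [0.5762, -0.1295, 0.0936]
tool_rot: [0.903, 0.238, 0.347, -0.09]
ft_force: [7.4, 0.7, -11.0]
grip_width: 0.0248
grip_force: 40.0
```

Run:
```python
from kin import *
from rig import robot
o=robot.get_obs();print(o["time"],o["q"].round(2),o["position"],o["ft_force"])
cur=meas();ax=np.r_[np.load("tt.npy")[:2],0]
q=o["q"]
for i in range(1,13):
    R=Ro.from_euler('z',-.9*i/12).as_matrix();T=(ax+R@(cur[0]-ax),R@cur[1]);qq,e=ik(T,q)
    print(i,*delta(cur,T),abs(qq-q).max().round(2),round(e,4));q=qq
print(q.round(2))
```

```text
11.8 [-0.77  0.7   1.99  1.35  0.72 -0.9 ] [ 0.57622928 -0.12948773  0.09362936] [  7.43320067   0.7247949  -10.98074392]
1 [0.25, -0.86, 0.22] [-0.05, -0.0, 0.056] 0.13 0.0
2 [0.54, -1.69, 0.48] [-0.1, -0.001, 0.111] 0.15 0.0
3 [0.88, -2.49, 0.79] [-0.151, -0.001, 0.167] 0.16 0.0
4 [1.27, -3.25, 1.13] [-0.201, -0.001, 0.223] 0.17 0.0
5 [1.69, -3.98, 1.51] [-0.251, -0.001, 0.278] 0.18 0.0
6 [2.16, -4.66, 1.92] [-0.301, -0.002, 0.334] 0.18 0.0
7 [2.66, -5.29, 2.37] [-0.352, -0.002, 0.39] 0.19 0.0
8 [3.19, -5.86, 2.85] [-0.402, -0.002, 0.445] 0.19 0.0
9 [3.76, -6.38, 3.36] [-0.452, -0.003, 0.501] 0.2 0.0
10 [4.35, -6.85, 3.89] [-0.502, -0.003, 0.557] 0.21 0.0
11 [4.97, -7.25, 4.44] [-0.553, -0.003, 0.613] 0.23 0.0
12 [5.6, -7.59, 5.02] [-0.603, -0.003, 0.668] 0.25 0.0
[-0.15  0.69  2.1   3.57  0.4  -1.79]
```

Request:
{"method": "play_rows", "body": {
  "gripper": [1,1,1,1,1,1,1,1,1,1,1,1],
  "delta_pos": [
    [0.12,-0.43,0.1],
    [0.25,-0.86,0.22],
    [0.39,-1.28,0.35],
    [0.54,-1.69,0.48],
    [0.71,-2.1,0.63],
    [0.88,-2.49,0.79],
    [1.07,-2.88,0.96],
    [1.27,-3.25,1.13],
    [1.48,-3.62,1.32],
    [1.69,-3.98,1.51],
    [2.16,-4.66,1.92],
    [2.16,-4.66,1.92]
  ],
  "turn": [
    [-0.025,0,0.028],
    [-0.05,0,0.056],
    [-0.075,0,0.083],
    [-0.1,-0.001,0.111],
    [-0.125,-0.001,0.139],
    [-0.151,-0.001,0.167],
    [-0.176,-0.001,0.195],
    [-0.201,-0.001,0.223],
    [-0.226,-0.001,0.25],
    [-0.251,-0.001,0.278],
    [-0.301,-0.002,0.334],
    [-0.301,-0.002,0.334]
  ]
}}

```text
time: 13.3
position: [0.5785, -0.0735, 0.0938]
tool_rot: [0.933, 0.031, 0.358, -0.011]
ft_force: [5.2, -1.2, -9.5]
grip_width: 0.0251
grip_force: 40.0
```

Run:
```python
from kin import *
from rig import robot
o=robot.get_obs();print(o["time"],o["q"].round(2),o["position"],o["ft_force"])
cur=meas();ax=np.r_[np.load("tt.npy")[:2],0]
g=cur[0]-.019*cur[1][:,2]-ax;print('r',np.hypot(*g[:2]),'ang',np.arctan2(g[1],g[0])%(2*np.pi)-np.pi-.214,g[2])
c=robot.camera("top");f=c["color"].astype(int);m=(f[...,0]>120)&(f[...,1]<60)&(f[...,2]<70);m[:,350:]=0;ys,xs=np.where(m);print(xs.mean(),ys.mean(),len(xs))
for i in range(1,9):
    R=Ro.from_euler('z',-.45*i/8).as_matrix();T=(ax+R@(cur[0]-ax),R@cur[1])
    print(i,*delta(cur,T))
```

```text
13.3 [-0.52  0.69  2.18  2.32  0.53 -1.28] [ 0.57848149 -0.07353642  0.093765  ] [ 5.16578959 -1.20213849 -9.53485455]
r 0.13524074164586652 ang -0.45871673406483326 0.10788078857931413
nan nan 0
1 [0.19, -0.65, 0.17] [-0.038, -0.0, 0.042]
2 [0.4, -1.28, 0.36] [-0.075, -0.0, 0.084]
3 [0.64, -1.89, 0.57] [-0.113, -0.0, 0.125]
4 [0.9, -2.49, 0.81] [-0.151, -0.001, 0.167]
5 [1.19, -3.06, 1.07] [-0.188, -0.001, 0.209]
6 [1.51, -3.61, 1.35] [-0.226, -0.001, 0.251]
7 [1.84, -4.14, 1.65] [-0.264, -0.001, 0.293]
8 [2.2, -4.64, 1.97] [-0.301, -0.001, 0.334]<stdin>:6: RuntimeWarning: Mean of empty slice.
  ret = ret.dtype.type(ret / rcount)
```

Request:
{"method": "play_rows", "body": {
  "gripper": [1,1,1,1,1,1,1,1,1,1],
  "delta_pos": [
    [0.19,-0.65,0.17],
    [0.4,-1.28,0.36],
    [0.64,-1.89,0.57],
    [0.9,-2.49,0.81],
    [1.19,-3.06,1.07],
    [1.51,-3.61,1.35],
    [1.84,-4.14,1.65],
    [2.2,-4.64,1.97],
    [2.2,-4.64,1.97],
    [2.2,-4.64,1.97]
  ],
  "turn": [
    [-0.038,0,0.042],
    [-0.075,0,0.084],
    [-0.113,0,0.125],
    [-0.151,-0.001,0.167],
    [-0.188,-0.001,0.209],
    [-0.226,-0.001,0.251],
    [-0.264,-0.001,0.293],
    [-0.301,-0.001,0.334],
    [-0.301,-0.001,0.334],
    [-0.301,-0.001,0.334]
  ]
}}

```text
time: 14.6
position: [0.6037, -0.0256, 0.0934]
tool_rot: [0.917, -0.177, 0.351, 0.069]
ft_force: [2.7, 1.2, -9.2]
grip_width: 0.0248
grip_force: 40.0
```

Run:
```python
from kin import *
from rig import robot
o=robot.get_obs();print(o["time"],o["q"].round(2),o["position"],o["ft_force"])
cur=meas();ax=np.r_[np.load("tt.npy")[:2],0]
for t in(cur[0]-.019*cur[1][:,2],):
    g=t-ax;print('r',np.hypot(*g[:2]),'ang',np.arctan2(g[1],g[0])%(2*np.pi)-np.pi-.214,g[2])
s=Ro.from_quat([.903,.238,.347,-.09]);print('turned',(Ro.from_matrix(cur[1])*s.inv()).as_rotvec())
T=pose(.135,-.9,.092,42,.3,np.pi);print(delta(cur,T)); print((cur[1].T@[0,0,-1.5]).round(2))
```

```text
14.6 [-0.15  0.69  2.1   3.56  0.4  -1.79] [ 0.60373168 -0.02560193  0.09337822] [ 2.666005    1.23273439 -9.1844264 ]
r 0.13591535827531157 ang -0.9016413837406918 0.10751901507672926
turned [ 4.09832312e-05  1.74791949e-03 -8.96960526e-01]
([-0.97, 0.05, 1.21], [-0.0, 0.002, 0.004])
[-1.   -0.    1.12]
```

Request:
{"method": "play_rows", "body": {
  "gripper": [1,1,1,1,1,1],
  "delta_pos": [
    [-0.25,0,0.28],
    [-0.5,0,0.56],
    [-0.75,0,0.84],
    [-1,0,1.12],
    [-1,0,1.12],
    [-1,0,1.12]
  ],
  "turn": [
    [0,0,0],
    [0,0,0],
    [0,0,0],
    [0,0,0],
    [0,0,0],
    [0,0,0]
  ]
}}

```text
time: 15.35
position: [0.6037, -0.0258, 0.079]
tool_rot: [0.917, -0.178, 0.351, 0.069]
ft_force: [-2.5, 5.4, -4.7]
grip_width: 0.0249
grip_force: 40.0
```

Request:
{"method": "play_rows", "body": {
  "gripper": [-0.5,-0.5,-0.5,-0.5,-0.5],
  "delta_pos": [
    [0,0,0],
    [0,0,0],
    [0,0,0],
    [0,0,0],
    [0,0,0]
  ],
  "turn": [
    [0,0,0],
    [0,0,0],
    [0,0,0],
    [0,0,0],
    [0,0,0]
  ]
}}

```text
time: 15.98
position: [0.605, -0.0265, 0.0798]
tool_rot: [0.916, -0.178, 0.353, 0.07]
ft_force: [0.1, 0.3, -0.7]
grip_width: 0.0633
grip_force: 0.0
```

Request:
{"method": "play_rows", "body": {
  "gripper": [-0.5,-0.5,-0.5,-0.5,-0.5],
  "delta_pos": [
    [0,0,-3],
    [0,0,-7],
    [0,0,-12],
    [0,0,-16],
    [0,0,-16]
  ],
  "turn": [
    [0,0,0],
    [0,0,0],
    [0,0,0],
    [0,0,0],
    [0,0,0]
  ]
}}

```text
time: 16.6
position: [0.5043, 0.015, 0.2002]
tool_rot: [0.916, -0.178, 0.354, 0.069]
ft_force: [0.4, -1.2, -0.2]
grip_width: 0.0655
grip_force: 0.0
```

Run:
```python
from kin import *
from rig import robot
import cv2
o=robot.get_obs();print(o["time"],o["q"].round(2),o["position"],o["ft_force"])
c=robot.camera("wrist");cv2.imwrite("pics/w4.png",c["color"][:,:,::-1])
c=robot.camera("scene");cv2.imwrite("pics/s4.png",c["color"][:,:,::-1])
f=c["color"].astype(int);m=((f[...,0]>100)&(f[...,1]<60)&(f[...,2]<70)).astype('uint8')
k,l,s,ct=cv2.connectedComponentsWithStats(m);print([(s[i],ct[i].round(1)) for i in range(1,k) if s[i][4]>8])
p=np.load("tt.npy");b=p[2]+np.pi-.9
for z in(.091,.103,.104,.116):print(z,proj(c,np.array([p[0]+.135*np.cos(b),p[1]+.135*np.sin(b),z])).round(1))
```

```text
16.6 [-0.06  0.37  2.25  4.    0.29 -2.17] [0.50429872 0.01500837 0.20024794] [ 0.3517544  -1.22306291 -0.15401556]
[(array([120,   0,  15,  12, 138], dtype=int32), array([126.7,   5.2])), (array([92, 37, 15, 13, 78], dtype=int32), array([98.7, 44.1])), (array([169,  46,   8,   5,  16], dtype=int32), array([172.3,  47.8])), (array([231, 163,   8,   9,  45], dtype=int32), array([234.7, 167.1])), (array([179, 185,   9,   3,  13], dtype=int32), array([182.8, 186.2]))]
0.091 [233.7 167.6]
0.103 [233.5 164.9]
0.104 [233.5 164.6]
0.116 [233.3 161.9]
```

View pics/w4.png

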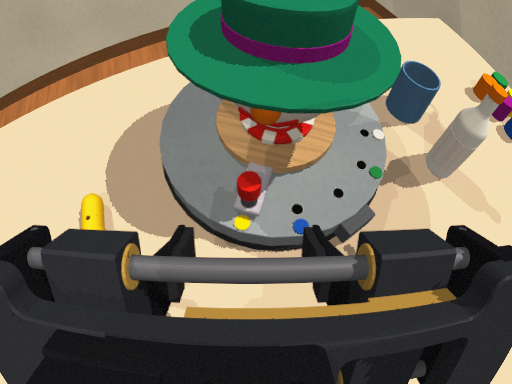

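Run:
```python
from kin import *
from rig import robot
o=robot.get_obs();q=o["q"]
A1=pose(.25,0,.18,42,.3,np.pi);L=pose(.237,0,.11,20,0.1,np.pi);L2=pose(.237,0,.031,20,.1,np.pi);L3=pose(.212,0,.031,20,.1,np.pi)
print(delta(meas(),A1))
cur=meas();rv=Ro.from_matrix(cur[1].T@A1[1]).as_rotvec()
for i in range(1,10):
    T=(cur[0]+(A1[0]-cur[0])*i/9,cur[1]@Ro.from_rotvec(rv*i/9).as_matrix());q,e=ik(T,q);print(q.round(2),round(e,4))
for T in(L,L2,L3):q,e=ik(T,q);print(q.round(2),round(e,4))
```

```text
([-0.46, 17.17, 4.04], [0.604, -0.003, -0.666])
[-0.19  0.37  2.3   3.38  0.27 -1.73] 0.0
[-0.33  0.37  2.34  2.82  0.32 -1.38] 0.0
[-0.48  0.38  2.36  2.41  0.39 -1.18] 0.0
[-0.61  0.4   2.36  2.09  0.47 -1.07] 0.0
[-0.73  0.41  2.35  1.83  0.55 -1.  ] 0.0
[-0.83  0.43  2.31  1.61  0.62 -0.96] 0.0
[-0.91  0.45  2.27  1.41  0.69 -0.92] 0.0
[-0.98  0.47  2.21  1.25  0.77 -0.89] 0.0
[-1.02  0.5   2.15  1.11  0.84 -0.88] 0.0
[-0.74  0.55  2.07  0.75  0.45 -0.15] 0.0
[-0.74  0.74  2.11  1.21  0.32 -0.65] 0.0
[-0.69  0.74  2.06  1.11  0.33 -0.49] 0.0
```

Request:
{"method": "play_rows", "body": {
  "gripper": [-0.5,-0.5,-0.5,-0.5,-0.5,-0.5,-0.5,-0.5,-0.5,-0.5,-0.5,-0.5],
  "delta_pos": [
    [-0.05,1.9,0.45],
    [-0.1,3.8,0.9],
    [-0.15,5.7,1.35],
    [-0.2,7.6,1.8],
    [-0.25,9.5,2.25],
    [-0.3,11.4,2.7],
    [-0.35,13.3,3.1],
    [-0.4,15.2,3.6],
    [-0.46,17.2,4],
    [-0.46,17.2,4],
    [-0.46,17.2,4],
    [-0.46,17.2,4]
  ],
  "turn": [
    [0.067,0,-0.074],
    [0.134,0,-0.148],
    [0.2,0,-0.222],
    [0.268,0,-0.296],
    [0.335,0,-0.37],
    [0.4,0,-0.444],
    [0.47,0,-0.518],
    [0.537,0,-0.592],
    [0.604,0,-0.666],
    [0.604,0,-0.666],
    [0.604,0,-0.666],
    [0.604,0,-0.666]
  ]
}}

```text
time: 18.2
position: [0.4631, -0.157, 0.1644]
tool_rot: [0.903, 0.236, 0.347, -0.091]
ft_force: [0.5, -0.2, 0.4]
grip_width: 0.0652
grip_force: 0.0
```

Run:
```python
from kin import *
from rig import robot
o=robot.get_obs();print(o["time"],o["q"].round(2))
print(delta(meas(),pose(.237,0,.11,20,0.1,np.pi)))
```

```text
18.2 [-1.03  0.5   2.15  1.11  0.85 -0.88]
([-4.23, 0.28, 5.92], [-0.103, -0.383, 0.17])
```

Request:
{"method": "play_rows", "body": {
  "gripper": [-0.5,-0.5,-0.5,-0.5,-0.5,-0.5],
  "delta_pos": [
    [-1.4,0.1,2],
    [-2.8,0.2,4],
    [-4.2,0.3,5.9],
    [-4.2,0.3,5.9],
    [-4.2,0.3,5.9],
    [-4.2,0.3,5.9]
  ],
  "turn": [
    [-0.034,-0.127,0.057],
    [-0.068,-0.25,0.11],
    [-0.103,-0.383,0.17],
    [-0.103,-0.383,0.17],
    [-0.103,-0.383,0.17],
    [-0.103,-0.383,0.17]
  ]
}}

```text
time: 18.95
position: [0.4706, -0.1518, 0.0934]
tool_rot: [0.972, 0.155, 0.172, -0.028]
ft_force: [0.1, -0.3, -0.1]
grip_width: 0.0652
grip_force: 0.0
```

Run:
```python
from kin import *
from rig import robot
o=robot.get_obs();print(o["time"],o["q"].round(2),ik(pose(.236,0,.031,20,0,np.pi),o["q"])[0].round(2))
for z in(.07,.031):print(delta(meas(),pose(.236,0,z,20,0,np.pi)))
```

```text
18.95 [-0.73  0.54  2.08  0.75  0.45 -0.15] [-0.72  0.74  2.12  1.34  0.29 -0.66]
([-1.34, 0.46, 3.9], [-0.037, -0.0, 0.096])
([-2.67, 0.47, 7.57], [-0.037, -0.0, 0.096])
```

Request:
{"method": "play_rows", "body": {
  "gripper": [-0.5,-0.5,-0.5,-0.5,-0.5,-0.5,-0.5,-0.5],
  "delta_pos": [
    [-0.7,0.4,2],
    [-1.34,0.46,3.9],
    [-1.8,0.46,5.1],
    [-2.2,0.47,6.3],
    [-2.5,0.47,7.1],
    [-2.67,0.47,7.57],
    [-2.67,0.47,7.57],
    [-2.67,0.47,7.57]
  ],
  "turn": [
    [-0.02,0,0.05],
    [-0.037,0,0.096],
    [-0.037,0,0.096],
    [-0.037,0,0.096],
    [-0.037,0,0.096],
    [-0.037,0,0.096],
    [-0.037,0,0.096],
    [-0.037,0,0.096]
  ]
}}

```text
time: 19.95
position: [0.4733, -0.157, 0.0138]
tool_rot: [0.979, 0.105, 0.173, -0.017]
ft_force: [0.7, 0.8, 0.2]
grip_width: 0.0653
grip_force: 0.0
```

Request:
{"method": "play_rows", "body": {
  "gripper": [1,1,1,1,1,1],
  "delta_pos": [
    [0,0,0],
    [0,0,0],
    [0,0,0],
    [0,0,0],
    [0,0,0],
    [0,0,0]
  ],
  "turn": [
    [0,0,0],
    [0,0,0],
    [0,0,0],
    [0,0,0],
    [0,0,0],
    [0,0,0]
  ],
  "squeeze": 30
}}

```text
time: 20.7
position: [0.4733, -0.1559, 0.0136]
tool_rot: [0.979, 0.105, 0.173, -0.018]
ft_force: [-0.1, 2.0, 0.7]
grip_width: 0.025
grip_force: 30.0
```

Run:
```python
from kin import *
c=meas();d=np.array([np.cos(.218),np.sin(.218),0]);print((c[1].T@d*2.5).round(2),delta(c,pose(.236,0,.031,20,0,np.pi)))
```

```text
[ 2.35 -0.01  0.86] ([-0.07, -0.02, 0.02], [0.001, -0.001, 0.001])
```

Gripped, now push in.

Request:
{"method": "play_rows", "body": {
  "gripper": [1,1,1,1,1,1,1,1],
  "delta_pos": [
    [0.47,0,0.17],
    [0.94,0,0.34],
    [1.41,0,0.51],
    [1.8,0,0.66],
    [2.16,0,0.79],
    [2.35,0,0.86],
    [2.35,0,0.86],
    [2.35,0,0.86]
  ],
  "turn": [
    [0,0,0],
    [0,0,0],
    [0,0,0],
    [0,0,0],
    [0,0,0],
    [0,0,0],
    [0,0,0],
    [0,0,0]
  ]
}}

```text
time: 21.7
position: [0.4969, -0.1508, 0.0135]
tool_rot: [0.979, 0.105, 0.172, -0.018]
ft_force: [-7.3, 0.6, 5.0]
grip_width: 0.0252
grip_force: 30.0
```

Request:
{"method": "play_rows", "body": {
  "gripper": [1,1,1,1],
  "delta_pos": [
    [0.15,0,0.05],
    [0.28,0,0.1],
    [0.28,0,0.1],
    [0.28,0,0.1]
  ],
  "turn": [
    [0,0,0],
    [0,0,0],
    [0,0,0],
    [0,0,0]
  ]
}}

```text
time: 22.2
position: [0.497, -0.1507, 0.0134]
tool_rot: [0.98, 0.105, 0.17, -0.017]
ft_force: [-17.8, -3.0, 12.4]
grip_width: 0.0252
grip_force: 30.0
```

Stop reached (24 mm travel, force rises without motion). Relax, release, and retreat.

Request:
{"method": "play_rows", "body": {
  "gripper": [1,1,-0.5,-0.5,-0.5,-0.5,-0.5,-0.5],
  "delta_pos": [
    [-0.2,0,-0.07],
    [-0.2,0,-0.07],
    [-0.2,0,-0.07],
    [-0.2,0,-0.07],
    [-0.2,0,-0.07],
    [-0.2,0,-4],
    [-0.2,0,-10],
    [-0.2,0,-16]
  ],
  "turn": [
    [0,0,0],
    [0,0,0],
    [0,0,0],
    [0,0,0],
    [0,0,0],
    [0,0,0],
    [0,0,0],
    [0,0,0]
  ]
}}

```text
time: 23.2
position: [0.4448, -0.1629, 0.1643]
tool_rot: [0.979, 0.105, 0.173, -0.017]
ft_force: [1.4, -0.8, 1.1]
grip_width: 0.0646
grip_force: 0.0
```

Request:
{"method": "play_rows", "body": {
  "gripper": [-0.5,-0.5,-0.5,-0.5],
  "delta_pos": [
    [-2,0,-3],
    [-4,0,-5],
    [-4,0,-5],
    [-4,0,-5]
  ],
  "turn": [
    [0,0,0],
    [0,0,0],
    [0,0,0],
    [0,0,0]
  ]
}}

```text
time: 23.7
position: [0.3924, -0.1743, 0.1964]
tool_rot: [0.979, 0.105, 0.173, -0.017]
ft_force: [0.8, -0.7, -0.4]
grip_width: 0.0654
grip_force: 0.0
```

Run:
```python
from kin import *
from rig import robot
import cv2
o=robot.get_obs();print(o["time"],o["position"],o["ft_force"])
a=C["top"]["color"];b=robot.camera("top")["color"]
up=lambda i:cv2.resize(i,None,fx=5,fy=5,interpolation=cv2.INTER_CUBIC)
t=up(a[211:224,307:319]);s=up(b[200:232,298:330]);m=cv2.matchTemplate(s,t,cv2.TM_CCOEFF_NORMED);_,v,_,l=cv2.minMaxLoc(m);print(v,l[0]/5+298-307,l[1]/5+200-211)
c=robot.camera("scene")["color"]
S1=cv2.resize(c[60:250,90:330,::-1],(400,317));T1=cv2.resize(b[75:255,180:430,::-1],(400,288))
cv2.imwrite("pics/fin.png",np.vstack([S1[:288],T1]))
```

```text
23.7 [ 0.39242969 -0.17434433  0.19638099] [ 0.79643883 -0.70937913 -0.37273834]
0.9838460683822632 -0.19999999999998863 -0.19999999999998863
```

View pics/fin.png

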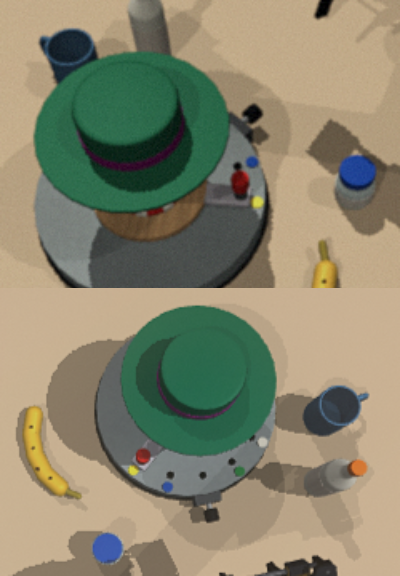

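The plunger stands at the yellow disc, the lock knob is back at its home pixel (within 0.2 px), and the bystanders have not moved.

```bash
python3 -c "
from rig import robot
print(robot.hand_in())"
```

```text
the job is handed in; nothing more can be done
None
```

The job is handed in at about 24 s of the 54 s allowed: the arm with the red plunger stands at the yellow disc with the plunger dropped home, and the lock knob is pushed fully back in. As far as the final images show, the head, the hat and the objects around were not touched or moved.

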